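# Bring the board's target into the bench camera's view with the swivel mirror

## Robot

A 6-joint arm with a two-finger parallel gripper is mounted at the origin on a cart in front of the work surface, level with it; the furniture and walls round the work are solid. World frame = base frame: x ahead of the robot, y to its left, z up, the work surface at z = 0. Lengths are in m, angles in degrees, forces in N, time in s.
With the tool pointing down it reaches from about 0.4 to 0.825 m from the base axis. Payload 7 kg.
Tool frame: the origin (TCP) lies on the centre line of the jaws, within the pads' length; the fingertips stand 19 mm ahead of it and the grasp point (between the pads) is the TCP (r.tip_extent is the distance from the TCP to the fingertips, in m); z points along the fingers, y is the line along which they close (so a half turn about z gives the same grasp; the last joint's range is limited). The gripper opens to 88 mm and grips with 3 to 60 N. Pads are 19 mm wide; open, the fingers measure 130 mm over their backs; the gripper's body (78 mm by 193 mm) begins 47 mm behind the grasp point.
Start: joints at [-50.415, 20.546, 0.682, 0, -70.136, -16.507], TCP at [0.265, -0.621, 0.246] pointing down, gripper open.
Joint ranges: [-176.03, 176.03], [-82.01, 121.73], [-58.28, 71.71], [-173.87, 95.51], [-174.79, -0.11], [-173.66, 173.66]. Speed limits (degrees/s): [136.94, 136.94, 172.46, 180, 180, 180].

## Interface

Orientations are given as [roll, pitch, yaw] about the fixed x, y, z axes, in that order (R = Rz(yaw) Ry(pitch) Rx(roll)).
In Python, from plant import r gives the robot as it stands. The module is installed in compiled form; this text tells all that it offers.
- The arm moves only by the tool jog_arm, never from a script. Its argument "deltas" is a list that holds one entry, the list of rows, each a list of 5 numbers: the opening, from -1 (shut) to 1 (fully open), then the shift along the world's x, y, z in cm, then the turn about the world's z in rad. In form: [[[claw, dx, dy, dz, turn], ...]]. A call has 1 to 8 rows; each row shifts and turns the commanded pose from where the row before left it; what a row does not reach is not made up. A row lasts 1/8 s, in which the tool goes at most 62.5 mm and 10.7 degrees, less where a joint would pass 70% of its speed; a pose out of reach is approached as far as the arm can. A call with a gripper value outside its range is refused whole. The fingers move at their own pace and stop on an object; "force" is the grip in N (left out, the last holds). Time passes only in rows, so rows that do not move let the fingers close. It gives the time, the measured TCP pose, the force, the opening and the grip force at its end, in the units of the state.
- r.get_state(): the state, without advancing time (a new reading comes with each control period).
- r.capture(name): name is "scene" or "top" or "wrist"; returns the picture (420x560x3 uint8, blue, green, red); there is no depth.
- r.camera_info(name): a dict with "fx", "fy", "cx", "cy" (pixels), "view" (4x4, takes a point from world to camera coordinates). Camera axes: x right, y up, looking along -z (the intrinsics and any distortion apply to the point x, -y, -z); pixel columns grow to the right and rows downward; lengths in m; the calibration is good to about 2 mm. A picture is of the moment at which its call begins: read the wrist's pose just before it. camera_info takes no time and is no camera call; for the wrist camera it gives the pose at the moment of the call.
- r.close_job(): hands the job in; it is judged then, once.
The state is a dict: "time_s": time; "joints": joint angles; "qd": joint speeds; "joint_torque": joint torques, N m; "tcp_pos": TCP position; "eef_rot": TCP orientation; "contact_force": force on the tool from outside, world axes, zero at the start; "moment": the same for the moment, N m; "gripper_width": finger opening in m; "gripper_force": force on a finger pad.
Only numpy, scipy, OpenCV 4.12 (cv2) and the standard library are available. Lean on these libraries where they do the work, as an engineer would, in place of code of your own. Each camera call takes 0.05 s, during which the arm holds its last target. There are 200 camera calls.

## Task

Pull the front flap of the grey test enclosure all the way down. Then turn the black knob on top of the viewing stand so that its mirror lets the upward-looking camera see the round cross-marked target on the board inside (not the board with the square patch), with the camera's line of sight landing on that disc. The mirror springs back when let go, so finish with the knob still gripped and held still at that angle; leave the loose things on the bench where they lie.

Things in the scene. Friction and masses are not known exactly. Their poses are not given: they have to be found in the camera images.
- enclosure: grey test enclosure, fixed to the bench, 150 (x) x 220 (y) mm and 158 mm high with a clear window in its roof; origin at the centre of its underside on the bench, x axis points from its open front to its back, so its front looks along its own -x; z up. Inside floor 32 mm above the bench.
- flap (a joint): angle in rad of the enclosure's front flap, hinged along its bottom edge: 0 = shut (upright), 1.5 = the stop, fully down (nearly level). The hinge is stiff: the flap stays where it is left, and moving it takes about 1 to 4 N at the tab. It may start slightly ajar.
- flap_hinge (a point): middle of the flap's hinge line, 36 mm above the bench; axes turn with the flap: x through its thickness (inwards when shut), y along the hinge line, z from hinge to free edge. Opening swings the free edge out (to the enclosure's -x) and down. Panel 216 mm wide, 122 mm long, 8 mm thick (4 mm either side of the hinge line).
- flap_tab (a point): point in the flap's aluminium pull tab, 145 mm from the hinge line; tab 70 mm wide, 4 mm thick, with a 9 mm rolled lip along its end, 153 mm from the hinge line. Flap shut, the tab stands 35 mm above the roof, free on both sides, and can be hooked from behind with the fingertips.
- disc (a point): centre of the round target, a flat white disc of 24 mm diameter with a black cross, on the face of a green board 60 mm wide standing in a black block inside the enclosure; it looks to the front, 90 mm above the bench. The board beside it bears a square white patch instead; the two may stand either way round.
- stand: viewing stand, fixed to the bench: aluminium base plate 110 x 120 mm, a column on its -y side and a top arm 150 mm above the bench; a camera lies on the base and looks straight up at the mirror. Origin under the mirror's turning axis, at the level of the bench; z up.
- view (a point): centre of the round 49 mm mirror under the arm, on the vertical turning axis and on the camera's line of sight, 90 mm above the bench. The mirror leans at 45 degrees and turns with the knob; the camera's line of sight leaves this point level along this point's +x axis (z up).
- knob: black knob above the arm, on the mirror's stem: 36 mm diameter, grip 4 to 32 mm above this origin, which is on the axis, 156 mm above the bench; its x axis and the white line on top point the way the mirror looks. It starts parked on a stop and turns clockwise seen from above, up to 1.8 rad (needed: 0.4 to 1.4, one grasp), against a light return spring (0.01 to 0.07 N m).
- loupe: black stand loupe, a bystander, 42 mm diameter, 40 mm high, origin at its foot
- probe_tweezer: red and black tweezer probe lying on the bench, a bystander, 161 mm long, origin at its underside
- marker_pen: black and white marker pen lying on the bench, a bystander, 135 mm long, origin at its underside
Not all that is in view belongs to the job. What is shaped like the stand but orange is not meant.

How it is judged (in metres and radians):
On the way, in this order (a step that is already met when the one before it is completed fails the run):
1. the enclosure's flap is pulled fully down (value of joint flap above 1.38 rad), for 0.2 s.
2. the gripped mirror shows the camera the round target (contact force between the fingers and knob above 2 N and y of disc in the frame of view between -0.012 and 0.012 m and x of disc in the frame of view above 0.1 m), for 0.3 s.
At the end, for the whole second after the job is handed in: Flap down (over 1.38 of 1.5 rad); fingers grip the knob with over 2 N; mirror still (under 0.08 rad/s); the camera's level line of sight from the mirror passes within 12 mm sideways of the round disc's centre; loupe, tweezer probe and pen within 30 mm of where they lay (all of step 2 and value of joint flap above 1.38 rad and angular speed of knob below 0.08 rad/s and distance of each of loupe, probe_tweezer, marker_pen from where it was at the start of the episode below 0.03 m); the arm keeps its last pose, push and grip.
It fails at once if the black loupe is knocked away (distance of loupe from where it was at the start of the episode above 0.03 m).
It fails at once if the red tweezer probe is knocked away (distance of probe_tweezer from where it was at the start of the episode above 0.03 m).
It fails at once if the marker pen is knocked away (distance of marker_pen from where it was at the start of the episode above 0.03 m).
It also fails if it takes over 48 s, if anything falls off the work surface, if the arm or the gripper's body presses on something with over 40 N, if the wrist force passes 120 N, or if a joint passes its speed limit or range.

## Working session

There is one attempt and no reset: what is moved stays moved. The work goes in short steps, Python scripts to look and compute and a tool call to move; the robot and the scene stay as the last step left them, time stands still between calls to the robot, and variables do not carry over. Pictures are saved under pics/ and viewed, at most 10 in all, crops included, and the job is handed in when it is done.

Besides the shell and the picture viewer there is one more tool, called after ">>>" in YAML: its name, and indented under it one key for each argument. jog_arm: Moves the arm, as the interface text tells. Its arguments: {"type":"object","properties":{"deltas":{"type":"array"},"force":{"type":"number"}},"required":["deltas"]}

```bash
mkdir -p pics; cat > h.py <<'E'
import numpy as np, cv2
from plant import r
def ray(name,uv,ci=None):
    c=ci or r.camera_info(name); V=np.array(c["view"])
    d=np.array([(uv[0]-c["cx"])/c["fx"],-(uv[1]-c["cy"])/c["fy"],-1.0])
    R=V[:3,:3]; return -R.T@V[:3,3], R.T@d
def atz(name,uv,z,ci=None):
    o,d=ray(name,uv,ci); return o+d*(z-o[2])/d[2]
def proj(name,p):
    c=r.camera_info(name);V=np.array(c["view"]);q=V[:3,:3]@np.array(p)+V[:3,3]
    return np.array([c["cx"]+c["fx"]*q[0]/-q[2],c["cy"]+c["fy"]*-q[1]/-q[2]])
E
python3 - <<'E'
from h import *
for n in("scene","top"):
    cv2.imwrite(f"pics/{n}0.png",r.capture(n)); c=r.camera_info(n); print(n,{k:(np.round(v,3).tolist()) for k,v in c.items() if not isinstance(v,str)})
print(r.get_state())
E
```

```text
scene {'fx': 456.488, 'fy': 456.488, 'cx': 280.576, 'cy': 204.994, 'view': [[0.47, -0.882, -0.014, -0.167], [0.575, 0.294, 0.764, -0.381], [-0.67, -0.367, 0.646, -1.247], [0.0, 0.0, 0.0, 1.0]]}
top {'fx': 455.147, 'fy': 455.147, 'cx': 279.702, 'cy': 211.143, 'view': [[-0.0, -1.0, -0.012, 0.07], [0.998, -0.001, 0.06, -0.462], [-0.06, -0.012, 0.998, -1.628], [0.0, 0.0, 0.0, 1.0]]}
{'time_s': 0.1, 'joints': array([-5.04150986e+01,  2.05848368e+01,  6.37846927e-01, -1.80205781e-02,
       -7.01359399e+01, -1.65087179e+01]), 'qd': array([ 0.03124748, -0.09595938,  0.04563044,  0.11508658,  0.04867014,
        0.02545318]), 'joint_torque': array([-1.14677619e-03, -5.84162092e+01,  2.93754226e+01,  7.01545671e+00,
        1.02279894e-02, -5.04412742e-05]), 'tcp_pos': array([ 0.26439845, -0.62060219,  0.24473469]), 'eef_rot': array([ 1.79915674e+02, -7.32448333e-03, -1.56929947e+02]), 'contact_force': array([-0.27128688,  0.68304835, -0.26659026]), 'moment': array([ 0.06221925, -0.0134195 ,  0.0019603 ]), 'gripper_force': 0.0, 'gripper_width': 0.08727575436097874}
```

View pics/scene0.png

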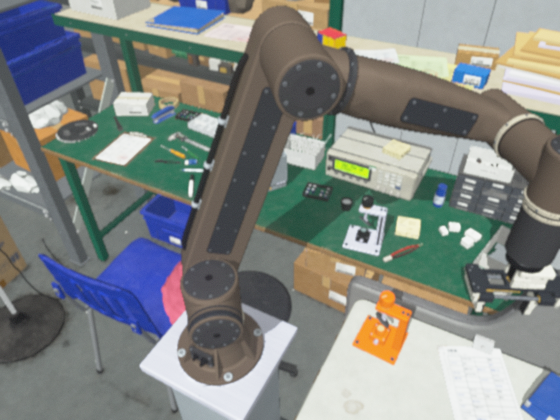

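View pics/top0.png

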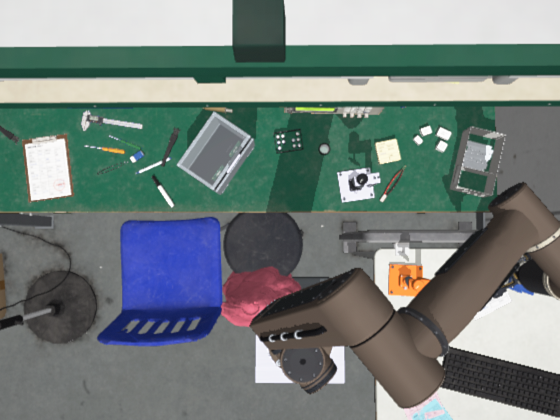

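The scene view shows the white/black stand at about (368,228), the orange decoy at (388,325) and the enclosure hidden behind the arm. The top view shows the enclosure at (215,152) with its tab side near (238,163), the stand at (357,184), the loupe at (324,149), the tweezer at (391,184), and a pen at (163,190) or (153,165). Next I'll enlarge the enclosure and the stand.

```bash
python3 - <<'E'
from h import *
im=cv2.imread("pics/top0.png")
a=cv2.resize(im[100:220,140:270],None,fx=5,fy=5,interpolation=cv2.INTER_CUBIC)[:600,:]
b=cv2.resize(im[130:210,310:410],None,fx=6,fy=6,interpolation=cv2.INTER_CUBIC)
cv2.imwrite("pics/a.png",a);cv2.imwrite("pics/b.png",b)
E
```

```text
(no output)
```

View pics/a.png

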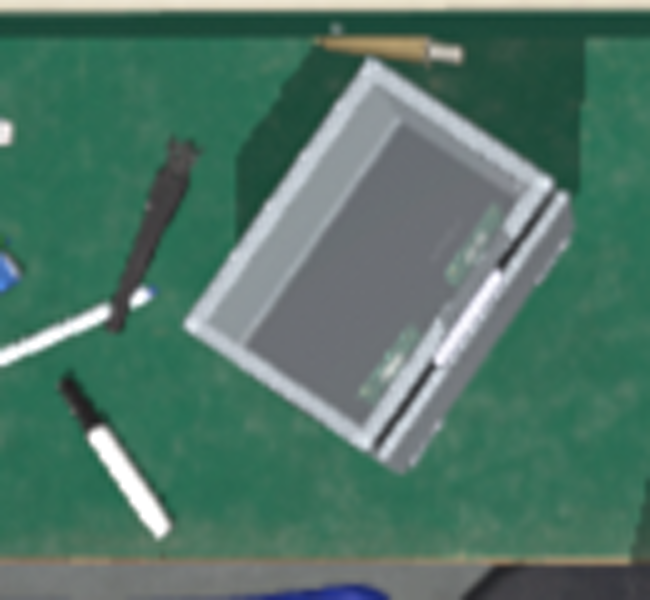

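View pics/b.png

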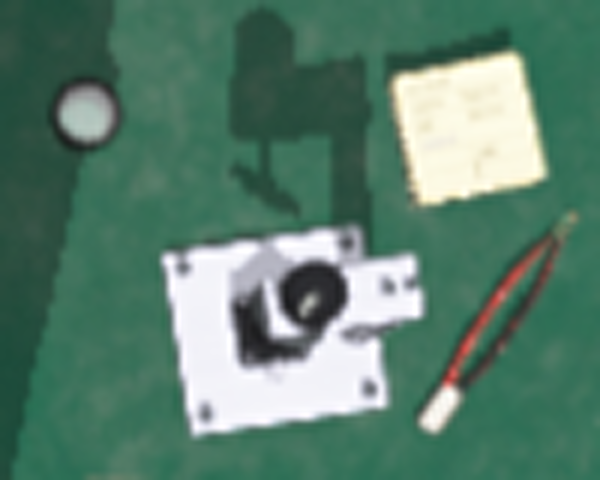

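The enlarged crops show the following:
- **Enclosure:** roof corners at about (214,112), (178,165), (214,190) and (250,137). The front edge faces lower right, toward the stand, with the tab at (233,163). The two boards are at about (218,173) and (234,149).
- **Stand:** knob top at (362,179.5). The base plate corners are visible.
- **Stand candidates:** the orange one in the scene view is the decoy; this one is aluminium with a black knob, so it fits.

```bash
python3 - <<'E'
from h import *
np.set_printoptions(precision=4,suppress=True)
A=lambda x,y:(x/5+140,y/5+100)
B=lambda x,y:(x/6+310,y/6+130)
c=[atz("top",A(*p),.158)[:2] for p in[(372,60),(188,325),(372,450),(550,183)]]
c=np.array(c);print(c,np.linalg.norm(c-np.roll(c,-1,0),axis=1),c.mean(0))
e=c[3]-c[2];n=np.array([-e[1],e[0]]);print("front edge dir deg",np.degrees(np.arctan2(e[1],e[0])), "side dirs",np.degrees(np.arctan2(*(c[1]-c[2])[::-1])),np.degrees(np.arctan2(*(c[0]-c[3])[::-1])))
for z in(.185,.19):print("tab",[atz("top",A(*p),z)[:2] for p in[(435,362),(500,270)]])
print("flap outer top",[atz("top",A(*p),.158)[:2] for p in[(400,470),(572,212)]])
s=np.array([atz("top",B(*p),.010)[:2] for p in[(165,255),(360,228),(387,407),(193,435)]]);print(s,np.linalg.norm(s-np.roll(s,-1,0),axis=1),s.mean(0))
print("knob",atz("top",B(312,292),.188))
print("arm far end",[atz("top",B(*p),.15)[:2] for p in[(415,255),(424,315)]])
print("loupe",atz("top",B(87,112),.04),"tw",[atz("top",B(*p),.01) for p in[(575,215),(435,420)]])
print("pen",[atz("top",A(*p),.01) for p in[(68,380),(160,530)]])
ci=r.camera_info("scene");print("scene cam",ray("scene",(280,205))[0]); print(ray("top",(280,205))[0])
for p in s: print(proj("scene",[*p,.01]))
w=r.camera_info("wrist");o,d=ray("wrist",(280,210));print("wrist",o,d,w["fx"])
E
```

```text
[[0.7853 0.286 ]
 [0.607  0.407 ]
 [0.5234 0.2839]
 [0.7017 0.1667]] [0.2155 0.1489 0.2134 0.1457] [0.6543 0.2859]
front edge dir deg -33.318245723174876 side dirs 55.814518632406056 55.00688194911823
tab [array([0.5779, 0.2391]), array([0.6383, 0.197 ])]
tab [array([0.5772, 0.2384]), array([0.6373, 0.1965])]
flap outer top [array([0.51  , 0.2652]), array([0.6821, 0.152 ])]
[[ 0.6023 -0.1403]
 [ 0.6185 -0.2583]
 [ 0.5098 -0.2732]
 [ 0.493  -0.1563]] [0.1191 0.1097 0.1181 0.1105] [ 0.5559 -0.207 ]
knob [ 0.5561 -0.1986  0.188 ]
arm far end [array([ 0.5816, -0.2622]), array([ 0.5482, -0.2667])]
loupe [ 0.6839 -0.0911  0.04  ] tw [array([ 0.6261, -0.3881,  0.01  ]), array([ 0.5019, -0.3019,  0.01  ])]
pen [array([0.5909, 0.5296, 0.01  ]), array([0.4811, 0.4608, 0.01  ])]
scene cam [-0.537  -0.4924  1.0938]
[0.3628 0.0502 1.6538]
[349.31   224.7667]
[383.4363 232.6188]
[377.1689 254.6881]
[341.6504 246.1726]
wrist [ 0.1983 -0.6498  0.384 ] [ 0.2419  0.0943 -0.9658] 369.0692865822128
```

>>> jog_arm:
  deltas:
    - [[-1,2.2,5.4,1.0,0.036],[-1,2.2,5.4,1.0,0.036],[-1,2.2,5.4,1.0,0.036],[-1,2.2,5.4,1.0,0.036],[-1,2.2,5.4,1.0,0.036],[-1,2.2,5.4,1.0,0.036],[-1,2.2,5.4,1.0,0.036],[-1,2.2,5.4,0,0.036]]
  force: 20

```text
time_s: 1.1
tcp_pos: [0.4411, -0.1872, 0.3164]
eef_rot: [-179.9, 0.1, -140.3]
contact_force: [0.8, -0.8, -0.7]
gripper_width: 0.0135
gripper_force: 0.0
```

>>> jog_arm:
  deltas:
    - [[-1,2.2,5.4,0,0.036],[-1,2.2,5.4,0,0.036],[-1,2.2,5.4,0,0.036],[-1,2.2,5.4,0,0.036],[-1,2.2,5.4,0,0.036],[-1,2.2,5.2,0,0.036],[-1,2.2,4.6,0,0.036],[-1,2.2,4.0,0,0.036]]

```text
time_s: 2.1
tcp_pos: [0.6169, 0.2209, 0.315]
eef_rot: [180.0, -0.0, -123.8]
contact_force: [0.6, -1.0, 0.7]
gripper_width: 0.0003
gripper_force: 0.0
```

```bash
python3 - <<'E'
from h import *
c=r.camera_info("wrist");im=r.capture("wrist");cv2.imwrite("pics/w1.png",im);print(r.get_state()["tcp_pos"])
import pickle;pickle.dump(c,open("w1.pkl","wb"))
E
```

```text
[0.61890194 0.22471401 0.31342424]
```

View pics/w1.png

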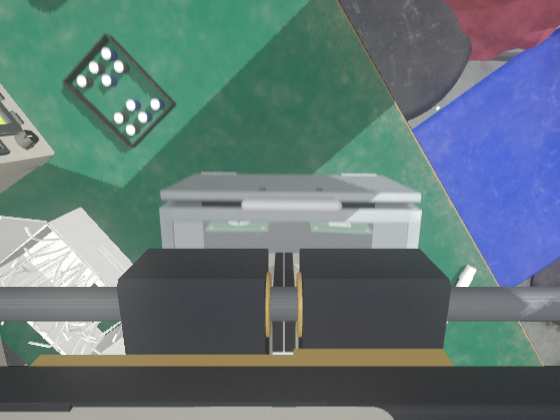

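The wrist view looks down from the front: tab at (291,205), roof front edge at row 207, and the boards' top edges at (238,225) and (342,225).

```bash
python3 - <<'E'
from h import *;import pickle
c=pickle.load(open("w1.pkl","rb"))
for n,p,z in[("tabL",(243,205),.188),("tabR",(340,205),.188),("roofL",(163,208),.158),("roofR",(420,208),.158),("flapL",(163,200),.158),("flapR",(420,198),.158)]:
    print(n,atz("wrist",p,z,c))
im=cv2.imread("pics/w1.png")
E
```

```text
tabL [0.63945626 0.19978102 0.188     ]
tabR [0.57944746 0.239928   0.188     ]
roofL [0.70318729 0.1693795  0.158     ]
roofR [0.52589062 0.28799395 0.158     ]
flapL [0.69889878 0.16403931 0.158     ]
flapR [0.52185468 0.28044844 0.158     ]
```

>>> jog_arm:
  deltas:
    - [[-1,0.5,1.7,0,0],[-1,0,0,-2.8,0],[-1,0,0,-2.8,0],[-1,0,0,-2.8,0],[-1,0,0,-2.8,0],[-1,0,0,0,0],[-1,0,0,0,0]]

```text
time_s: 3.02
tcp_pos: [0.6221, 0.2361, 0.205]
eef_rot: [-179.9, 0.1, -123.9]
contact_force: [0.6, -0.1, 0.5]
gripper_width: 0.0004
gripper_force: 0.0
```

>>> jog_arm:
  deltas:
    - [[-1,0.2,0.3,0,0],[-1,0,0,-1,0],[-1,0,0,-1.0,0],[-1,0,0,0,0]]

```text
time_s: 3.52
tcp_pos: [0.6229, 0.2386, 0.182]
eef_rot: [179.9, -0.1, -123.9]
contact_force: [-0.3, 0.1, 1.2]
gripper_width: 0.0004
gripper_force: 0.0
```

>>> jog_arm:
  deltas:
    - [[-1,-0.9,-1.3,0,0],[-1,-0.9,-1.3,0,0],[-1,-0.9,-1.3,0,0],[-1,-1.05,-1.55,-0.7,0],[-1,-1.05,-1.55,-0.7,0],[-1,-0.9,-1.35,-1.25,0],[-1,-0.9,-1.35,-1.25,0]]

```text
time_s: 4.4
tcp_pos: [0.5571, 0.1411, 0.1451]
eef_rot: [-180.0, 0.1, -123.9]
contact_force: [1.0, 1.6, -0.7]
gripper_width: 0.0005
gripper_force: 0.7
```

>>> jog_arm:
  deltas:
    - [[-1,-0.65,-0.95,-1.75,0],[-1,-0.65,-0.95,-1.75,0],[-1,-0.2,-0.3,-1.35,0],[-1,-0.2,-0.3,-1.35,0],[-1,-0.1,-0.15,-1.4,0],[-1,0,0,-0.4,0],[-1,0,0,0,0]]

```text
time_s: 5.28
tcp_pos: [0.5397, 0.1153, 0.0673]
eef_rot: [-179.9, -0.0, -123.8]
contact_force: [-12.4, -1.8, 36.1]
gripper_width: 0.0003
gripper_force: 17.8
```

>>> jog_arm:
  deltas:
    - [[-1,0,0,4,0],[1,0,0,5.5,0],[1,0,0,5.5,0],[1,0.5,-3,4,0],[1,1.5,-5,2,0],[1,1.5,-5,2,0],[1,1.5,-5,0,0],[1,1.0,-4.5,0,0]]

```text
time_s: 6.28
tcp_pos: [0.6003, -0.111, 0.294]
eef_rot: [-180.0, 0.0, -123.9]
contact_force: [-0.4, 0.7, 0.3]
gripper_width: 0.0653
gripper_force: 0.0
```

```bash
python3 - <<'E'
from h import *;import pickle
c=r.camera_info("wrist");im=r.capture("wrist");s=r.capture("scene");t=r.capture("top")
for n,i in(("w2",im),("s2",s),("t2",t)):cv2.imwrite(f"pics/{n}.png",i)
pickle.dump(c,open("w2.pkl","wb"))
print(r.get_state()["tcp_pos"],c["view"])
for p in[(.6095,.22,.09),(.5278,.0932,.046),(.63,.25,.09),(.7017,.1667,.158),(.5234,.2839,.158)]:print(proj("scene",p))
a=cv2.resize(s[120:270,200:400],None,fx=4,fy=4,interpolation=cv2.INTER_CUBIC)
cv2.imwrite("pics/s2c.png",a)
E
```

```text
[ 0.59984393 -0.11131271  0.29319094] [[-8.30023651e-01  5.57727899e-01 -5.73900261e-04  5.60771398e-01]
 [-5.37202036e-01 -7.99752330e-01 -2.67974221e-01  2.79850638e-01]
 [-1.49915677e-01 -2.22116641e-01  9.63425912e-01 -3.71583117e-01]
 [ 0.00000000e+00  0.00000000e+00  0.00000000e+00  1.00000000e+00]]
[259.90348177 177.14208006]
[280.0435564  209.41723617]
[255.68836739 172.01772986]
[284.25303061 152.80758887]
[230.97745569 169.71750507]
```

View pics/s2c.png

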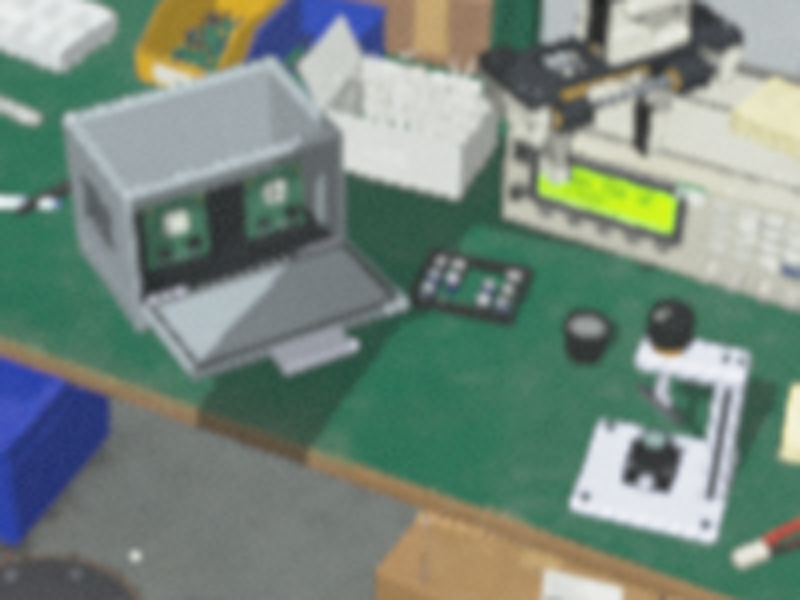

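View pics/w2.png

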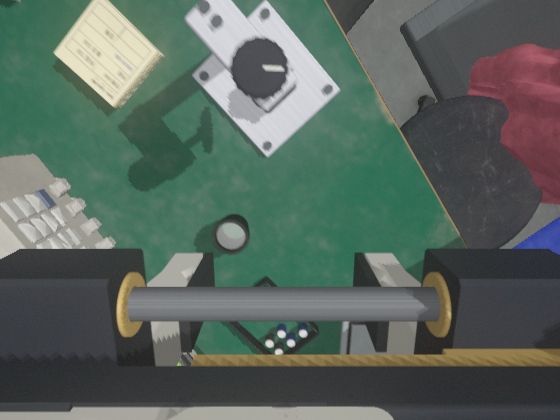

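The flap is down. The two candidate boards are the left mark at scene px (244.5,175.5) and the right mark at (268.5,168). The knob in the wrist view is at (260,67), with its white line pointing right. I'll confirm the marks by averaging a few frames and enlarging.

```bash
python3 - <<'E'
from h import *
s=np.mean([r.capture("scene").astype(float) for _ in range(12)],0)
cv2.imwrite("pics/avg.png",s)
a=cv2.resize(s[155:195,230:290].clip(0,255).astype(np.uint8),None,fx=13,fy=13,interpolation=cv2.INTER_CUBIC)
cv2.imwrite("pics/bd.png",a)
E
```

```text
[ WARN:0@19.747] global loadsave.cpp:1063 imwrite_ Unsupported depth image for selected encoder is fallbacked to CV_8U.
```

View pics/bd.png

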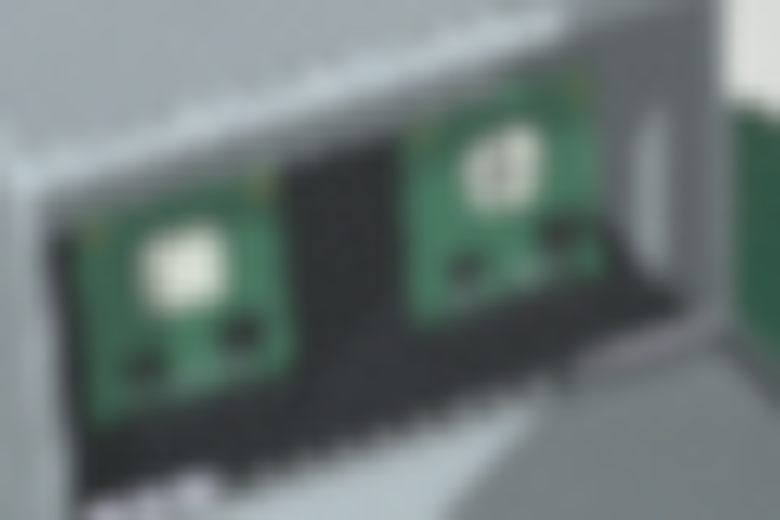

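The right board at scene px (268.3,167.4) carries the cross-marked round disc. The left one at (243.8,175) is the plain square patch.

```bash
python3 - <<'E'
from h import *;import pickle
np.set_printoptions(precision=4,suppress=True)
c=pickle.load(open("w2.pkl","rb"))
d=atz("scene",(268.3,167.4),.09);q=atz("scene",(243.8,175.2),.09)
print("disc",d,"patch",q,"sep",np.linalg.norm(d-q))
# enclosure frame
th=np.radians(55.9);R=np.array([[np.cos(th),-np.sin(th)],[np.sin(th),np.cos(th)]])
C=np.array([.6543,.2859])
for p in(d,q):print("encl frame",R.T@(p[:2]-C))
print("knob wrist",atz("wrist",(260,67),.188,c),"base",[atz("wrist",p,.01,c)[:2] for p in[(264,0),(338,90),(267,156),(193,75)]])
l=[atz("wrist",p,.188,c)[:2] for p in[(264,68),(285,69)]];v=l[1]-l[0];print("line deg",np.degrees(np.arctan2(v[1],v[0])))
s=cv2.imread("pics/s2.png")
for z in(.172,.188):print("knob scene",atz("scene",(200+670/4,120+(325 if z<.18 else 308)/4),z))
k=np.array([.5561,-.1986]);v=d[:2]-k;print("dir to disc",np.degrees(np.arctan2(v[1],v[0])),np.linalg.norm(v))
g=cv2.cvtColor(cv2.imread("pics/w2.png"),cv2.COLOR_BGR2GRAY)
m=(g[20:120,210:310]<55).astype(np.uint8)
n,lab,st,ce=cv2.connectedComponentsWithStats(m)
for i in np.argsort(-st[:,4])[:4]:print(st[i],ce[i]+[210,20])
E
```

```text
disc [0.6771 0.2225 0.09  ] patch [0.5928 0.2791 0.09  ] sep 0.10157117054032873
encl frame [-0.0397 -0.0545]
encl frame [-0.0401  0.0471]
knob wrist [ 0.5578 -0.2013  0.188 ] base [array([ 0.5159, -0.2734]), array([ 0.4989, -0.1564]), array([ 0.6037, -0.1406]), array([ 0.6207, -0.2567])]
line deg 143.54531149884176
knob scene [ 0.56   -0.2036  0.172 ]
knob scene [ 0.5606 -0.2015  0.188 ]
dir to disc 73.96382724954516 0.43812545055905233
[    0     0   100   100 10000] [259.5  69.5]
```

>>> jog_arm:
  deltas:
    - [[1,-0.9,-3.7,-1.8,0],[1,0,0,-1.5,0],[1,0,0,-1.5,0],[1,0,0,0,0],[1,0,0,0,0]]

```text
time_s: 7.65
tcp_pos: [0.591, -0.1461, 0.247]
eef_rot: [-180.0, 0.0, -123.9]
contact_force: [-0.5, -0.3, 0.3]
gripper_width: 0.0873
gripper_force: 0.0
```

```bash
python3 - <<'E'
from h import *;import pickle
np.set_printoptions(precision=4,suppress=True)
c=r.camera_info("wrist");st=r.get_state()
s=np.mean([r.capture("wrist").astype(float) for _ in range(8)],0).clip(0,255).astype(np.uint8)
c2=r.camera_info("wrist");print(np.abs(np.array(c["view"])-c2["view"]).max(),st["tcp_pos"],st["eef_rot"],st["joints"])
pickle.dump(c2,open("w3.pkl","wb"));cv2.imwrite("pics/w3.png",s)
print(proj("wrist",[.557,-.2005,.188]))
u,v=map(int,proj("wrist",[.557,-.2005,.188]))
cv2.imwrite("pics/w3c.png",cv2.resize(s[max(v-75,0):v+75,u-100:u+100],None,fx=4,fy=4,interpolation=cv2.INTER_CUBIC));print(u-100,max(v-75,0))
E
```

```text
0.0006163185422563 [ 0.591  -0.1461  0.247 ] [-179.9645    0.0063 -123.8753] [  4.4905  14.2987  -7.9804   0.0185 -67.6892 -38.3728]
[280.1024 128.3621]
180 53
```

View pics/w3c.png

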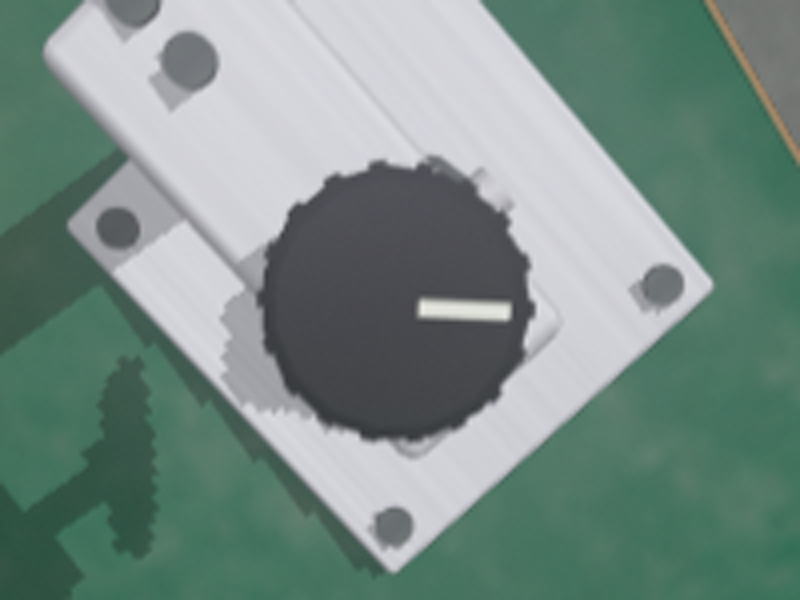

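The knob's centre is near crop (397,300), i.e. full px (279,128), and the white line is at crop (420–512, 309). Now I'll fit both.

```bash
python3 - <<'E'
from h import *;import pickle
np.set_printoptions(precision=4,suppress=True)
c=pickle.load(open("w3.pkl","rb"));s=cv2.imread("pics/w3.png");g=cv2.cvtColor(s,cv2.COLOR_BGR2GRAY).astype(float)
ys,xs=np.mgrid[125:137,283:310]  # around line
w=(g[125:137,283:310]-110).clip(0)
lab=(xs<309)
P=[atz("wrist",(x,y),.188,c)[:2] for x,y in zip(xs[lab],ys[lab])];P=np.array(P);W=w[lab]
m=(P*W[:,None]).sum(0)/W.sum();C=((P-m).T*W)@(P-m);e,v=np.linalg.eigh(C);d=v[:,1]
b=cv2.cvtColor(s,cv2.COLOR_BGR2HSV)
mask=((g<105)&(b[...,1]<60)).astype(np.uint8);mask[:90]=0;mask[168:]=0;mask[:,:244]=0;mask[:,316:]=0
mask=cv2.morphologyEx(mask,cv2.MORPH_OPEN,np.ones((7,7)))
cs=max(cv2.findContours(mask,0,2)[0],key=cv2.contourArea)
(x,y),rad=cv2.minEnclosingCircle(cs);print("circ",x,y,rad,cv2.fitEllipse(cs))
k=atz("wrist",(x,y),.186,c);print("knob",k,"radius mm",rad*.197/369)
d=d*np.sign(d@(m-k[:2]))
print("line",np.degrees(np.arctan2(d[1],d[0])),"from center",np.degrees(np.arctan2(*(m-k[:2])[::-1])),m, "perp offset",np.cross(d,m-k[:2]))
print(np.sqrt(e))
D=np.array([.6771,.2225])
for kk in(k[:2],np.array([.557,-.2005])):
  a=np.degrees(np.arctan2(*(D-kk)[::-1]));print("target",a)
E
```

```text
circ 278.5 128.0 34.73120880126953 ((277.43975830078125, 127.95287322998047), (64.5694351196289, 68.42082977294922), 7.12619686126709)
knob [ 0.5577 -0.2011  0.186 ] radius mm 0.018542135864092407
line 143.95627192048477 from center 140.0103598677481 [ 0.5507 -0.1952] perp offset -0.0006239653048822286
[0.0623 0.345 ]
target 74.25281568988842
target 74.1494645745107<stdin>:16: DeprecationWarning: Arrays of 2-dimensional vectors are deprecated. Use arrays of 3-dimensional vectors instead. (deprecated in NumPy 2.0)
```

>>> jog_arm:
  deltas:
    - [[1,-1.7,-2.8,0,0],[1,-1.6,-2.7,0,0],[1,0,0,0,0],[1,0,0,-2,0],[1,0,0,-2,0],[1,0,0,-2,0],[1,0,0,-0.5,0],[1,0,0,0,0]]
  force: 20

```text
time_s: 9.05
tcp_pos: [0.5579, -0.2013, 0.1817]
eef_rot: [180.0, -0.0, -123.9]
contact_force: [-0.8, 0.8, 0.8]
gripper_width: 0.0876
gripper_force: 0.0
```

>>> jog_arm:
  deltas:
    - [[-1,0,0,0,0],[-1,0,0,0,0],[-1,0,0,0,0],[-1,0,0,0,0],[-1,0,0,0,0],[-1,0,0,0,0]]

```text
time_s: 9.8
tcp_pos: [0.5573, -0.2013, 0.1816]
eef_rot: [180.0, -0.0, -123.9]
contact_force: [0.5, 1.2, 2.3]
gripper_width: 0.0355
gripper_force: 20.0
```

>>> jog_arm:
  deltas:
    - [[-1,0,0,0,-0.1],[-1,0,0,0,-0.1],[-1,0,0,0,-0.1],[-1,0,0,0,-0.1],[-1,0,0,0,-0.1],[-1,0,0,0,-0.1],[-1,0,0,0,-0.1],[-1,0,0,0,-0.1]]

```text
time_s: 10.8
tcp_pos: [0.5565, -0.2002, 0.1815]
eef_rot: [179.9, -0.1, -169.9]
contact_force: [-5.7, 7.6, 4.7]
gripper_width: 0.0359
gripper_force: 20.0
```

>>> jog_arm:
  deltas:
    - [[-1,0,0,0,-0.1],[-1,0,0,0,-0.1],[-1,0,0,0,-0.1],[-1,0,0,0,-0.1],[-1,0,0,0,-0.013],[-1,0,0,0,0],[-1,0,0,0,0]]

```text
time_s: 11.68
tcp_pos: [0.5565, -0.1995, 0.1815]
eef_rot: [179.9, -0.1, 166.6]
contact_force: [-4.5, 11.4, 6.7]
gripper_width: 0.0354
gripper_force: 20.0
```

```bash
python3 - <<'E'
from h import *
for n in("scene","wrist"):
    s=np.mean([r.capture(n).astype(float) for _ in range(6)],0).clip(0,255).astype(np.uint8);cv2.imwrite(f"pics/{n}4.png",s)
st=r.get_state();print({k:st[k] for k in("time_s","tcp_pos","eef_rot","moment","gripper_force","gripper_width","joints")})
a=cv2.resize(cv2.imread("pics/scene4.png")[150:270,240:400],None,fx=3,fy=3,interpolation=2)
b=cv2.resize(cv2.imread("pics/wrist4.png")[:,:],(320,360))
cv2.imwrite("pics/f4.png",np.hstack([a,b]))
E
```

```text
{'time_s': 12.275, 'tcp_pos': array([ 0.55656977, -0.19948614,  0.18149441]), 'eef_rot': array([ 1.79872194e+02, -1.30818844e-01,  1.66595636e+02]), 'moment': array([4.14639863, 1.83698548, 0.06312761]), 'gripper_force': 20.00316023826599, 'gripper_width': 0.03548060984560085, 'joints': array([  -0.88768861,   15.6352451 ,  -15.12307741,   -0.1779999 ,
        -59.34180989, -102.42592242])}
```

View pics/f4.png

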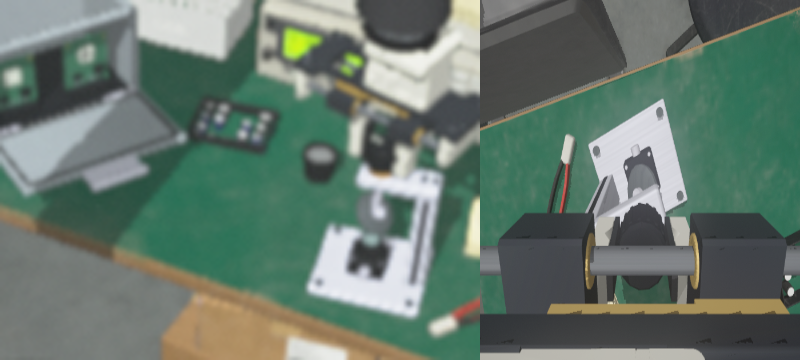

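The view shows the knob gripped, the mirror turned toward the enclosure, and the flap still down. I can check the white line's angle numerically in the wrist image to rule out slip.

```bash
python3 - <<'E'
from h import *
np.set_printoptions(precision=4,suppress=True,linewidth=200)
s=cv2.imread("pics/wrist4.png");g=cv2.cvtColor(s,cv2.COLOR_BGR2GRAY).astype(int)
k=np.array([.5568,-.1998])
for rr in(0,.003,.009,.0155):print(rr,proj("wrist",[*(k+rr*np.array([.271,.963])),.188]))
p=proj("wrist",[*k,.188]).astype(int)
print(p);print(g[p[1]-40:p[1]+40:3,p[0]-36:p[0]+40:3])
E
```

```text
0 [284.5994 298.1467]
0.003 [292.1119 298.4145]
0.009 [307.1249 298.9495]
0.0155 [323.3706 299.5284]
[284 298]
[[ 94  64  62  64  64  65  62  64  63  64  64  65  65  64  62  63  64  64  63  65  64  64  64  64 218  67]
 [ 62  63  62  62  63  62  62  64  67  70  70  70  70  70  69  69  68  66  63  63  68  63  62  64  92  64]
 [ 62  62  61  62  62  69  67  67  69  69  68  69  68  68  67  67  66  67  66  65  58  61  60  65  62  65]
 [ 61  64  60  62  67  67  67  67  67  67  65  64  65  65  65  65  65  64  65  65  65  61  60  62  59  65]
 [ 61  61  63  66  65  65  64  64  64  63  64  63  64  63  63  64  63  64  65  64  63  64  65  60  63  62]
 [ 59  67  65  64  64  64  63  63  63  62  63  62  63  63  63  62  63  63  64  63  62  61  62  63  63  58]
 [ 63  65  64  64  62  62  62  62  61  62  61  62  62  62  61  63  62  63  63  63  63  63  62  62  57  54]
 [ 63  64  61  62  62  62  62  61  61  59  61  61  60  61  60  61  61  60  62  62  62  62  63  59  60  54]
 [ 63  61  62  61  62  60  60  60  61  60  60  60  61  61  60  60  60  60  60  60  61  61  62  60  59  60]
 [ 62  61  61  62  61  60 
[... 1200 characters left out ...]
 104 104 105 105 104 104 105 104 105 105 105 105 106 105]
 [ 72  69  69  70  72  72  72  72  71  72  72  71  71  72  72  72  71  72  72  71  72  72  73  67  81  81]
 [ 80  54  47  47  55  55  54  54  53  53  54  54  53  53  54  53  53  53  53  52  53  54  46  66  77  74]
 [ 80  79  64  46  47  54  54  54  53  55  53  54  53  52  52  52  53  52  52  53  53  47  61  79  78  76]
 [102  75  76  69  44  54  53  54  53  54  53  53  53  52  52  52  54  53  53  51  46  65  79  80  79  76]
 [102  75  74  73  73  53  50  54  54  52  54  52  51  52  51  52  51  50  42  63  76  78  79  78  77  77]
 [104  74  74  73  73  73  73  74  57  46  51  51  50  48  47  47  46  64  72  73  76  78  80  78  78  79]]
```

```bash
python3 -c "
from plant import r
print(r.close_job())"
```

```text
the job is handed in; nothing more can be done
None
```

I handed the job in at about 12.3 s of the 48 s allowed. The flap is fully down, and the knob is gripped at 20 N, turned 69.5° clockwise and held on the round disc. The gripper covered the knob's white line at the end, so that angle comes from the gripper's own rotation, not a final look, and no verdict came back.

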